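Fetch the filter from behind the reagent bottles and load the pump unit

ROBOT

A 7-joint arm with a two-finger parallel gripper is mounted at the origin on the work surface. World frame = base frame: x ahead of the robot, y to its left, z up, the work surface at z = 0. Lengths are in m, angles in rad, forces in N, time in s.
With the tool pointing down it reaches from about 0.425 to 0.875 m from the base axis. Payload 4.7 kg.
Tool frame: the origin (TCP) lies midway between the tips of the shut fingers; the grasp point (between the pads) lies 19 mm behind it (tcp_to_grasp is the distance from the TCP to the grasp point, in m); z points along the fingers, y is the line along which they close (so a half turn about z gives the same grasp; the last joint's range is limited). The gripper opens to 87 mm and grips with 3 to 60 N. Pads are 19 mm wide; open, the fingers measure 117 mm over their backs; the gripper's body (75 mm by 190 mm) begins 51 mm behind the grasp point.
Start: joints at [-1.175, 0.321, -0.07, 1.45, 0.023, 1.371, -0.057], TCP at [0.242, 0.603, 0.223] pointing down, gripper open.
Joint ranges: [-2.86, 2.86], [-0.3, 2.09], [-1.38, 1.24], [0.06, 2.45], [-1.56, 4.7], [0.09, 2.05], [-2.69, 2.69]. Speed limits (rad/s): [2.57, 2.57, 3.14, 3.14, 3.14, 3.14, 3.14].

INTERFACE

Orientations are given as a unit quaternion [w, x, y, z].
In Python, from bench import * gives the robot as it stands.
- The arm moves only by the tool send_rows, never from a script. Its argument "plan" is a list of rows, each an object of numbers: "x", "y", "z": the shift along the tool's x, y, z in mm; "spin": the turn about the tool's z in rad. A call has 1 to 10 rows; each row shifts and turns the commanded pose from where the row before left it, along the tool's axes as they then stand; what a row does not reach is not made up. A row lasts 1/8 s, in which the tool goes at most 62.5 mm and 10.7 degrees, less where a joint would pass 70% of its speed; a pose out of reach is approached as far as the arm can. A call with a gripper value outside its range is refused whole. "claw" is the finger opening in mm, from 0 to 87, set as the call begins (left out, the last holds). The fingers move at their own pace and stop on an object; "squeeze" is the grip in N (left out, the last holds). Time passes only in rows, so rows that do not move let the fingers close. It gives the time, the measured TCP pose, the force, the opening and the grip force at its end, in the units of the state.
- observe(): the state, without advancing time (a new reading comes with each control period).
- get_image(name): name is "scene" or "top" or "wrist"; returns a dict with "pixels" (400x640x3 uint8, red, green, blue), "fx", "fy", "cx", "cy" (pixels), "distortion" ([k1, k2, p1, p2, k3] as OpenCV has them; the pictures are not rectified), "R" (3x3) and "t" (3): a world point X has camera coordinates R X + t. Camera axes: x right, y down, z forward; pixel columns grow to the right and rows downward; lengths in m; the calibration is good to about 2 mm. A picture is of the moment at which its call begins. There is no depth.
- close_job(): hands the job in; it is judged then, once.
The state is a dict: "t": time; "q": joint angles; "dq": joint speeds; "effort": joint torques, N m; "tool_pos": TCP position; "tcp_rot": TCP orientation; "force": force on the tool from outside, world axes, zero at the start; "moment": the same for the moment, N m; "opening": opening from 0.0 (shut) to 1.0 (fully open); "finger_force": force on a finger pad.
Only numpy, scipy, OpenCV 4.12 (cv2) and the standard library are available. Lean on these libraries where they do the work, as an engineer would, in place of code of your own. Each camera call takes 0.05 s, during which the arm holds its last target. There are 200 camera calls.

TASK

The steel filter cartridge is hemmed in by three reagent bottles in the white spill tray: first set all three bottles aside, upright, in the empty yellow tray, leaving the filter where it is meanwhile. Then put the filter upright and fully down in the round black holder of the blue pump unit, let go of it, and only after that return each bottle upright to the middle of the disc in the white tray that matches its cap colour. Never tip a bottle over, and leave the glass beaker alone.

Things in the scene. Friction and masses are not known exactly. Their poses are not given: they have to be found in the camera images.
- bottle_blue: loose white bottle with blue screw cap and blue band, 126 mm tall, about 200 g. Round body 56 mm in diameter up to 82 mm, cone up to 98 mm, then the cap, 34 mm in diameter, from 98 to 126 mm: grip it there from above. Origin: centre of its underside, z up. At the start it stands in the white spill tray on the blue disc
- bottle_red: loose white bottle with red screw cap and red band, 126 mm tall, about 200 g. Round body 56 mm in diameter up to 82 mm, cone up to 98 mm, then the cap, 34 mm in diameter, from 98 to 126 mm: grip it there from above. Origin: centre of its underside, z up. At the start it stands in the white spill tray on the red disc
- bottle_green: loose white bottle with green screw cap and green band, 126 mm tall, about 200 g. Round body 56 mm in diameter up to 82 mm, cone up to 98 mm, then the cap, 34 mm in diameter, from 98 to 126 mm: grip it there from above. Origin: centre of its underside, z up. At the start it stands in the white spill tray on the green disc
- disc_blue: flat blue disc, 76 mm in diameter, on the floor of the fixed white spill tray (170 x 220 mm, walls 15 mm high): the place of the blue-capped bottle. Origin: its centre at floor level, 5 mm above the bench. The three discs lie left, right and in front (robot side) of the filter's starting place, 62 mm from it; which colour is where varies
- disc_red: flat red disc, 76 mm in diameter, on the floor of the fixed white spill tray (170 x 220 mm, walls 15 mm high): the place of the red-capped bottle. Origin: its centre at floor level, 5 mm above the bench. The three discs lie left, right and in front (robot side) of the filter's starting place, 62 mm from it; which colour is where varies
- disc_green: flat green disc, 76 mm in diameter, on the floor of the fixed white spill tray (170 x 220 mm, walls 15 mm high): the place of the green-capped bottle. Origin: its centre at floor level, 5 mm above the bench. The three discs lie left, right and in front (robot side) of the filter's starting place, 62 mm from it; which colour is where varies
- filter: loose steel filter cartridge, upright cylinder 40 mm in diameter and 60 mm tall, orange top end, black nipple (12 mm wide, up to 70 mm) on top, about 150 g. Origin: centre of its underside, z up. At the start it stands on the spill tray's bare floor, 5 mm above the bench, hemmed in by the three taller bottles
- side_tray: fixed empty yellow tray for things set aside, 250 mm along its x, 120 mm along its y, walls 5 mm thick and 15 mm high, floor 5 mm above the bench; room for three bottles in a row along its x. Origin: its centre at bench level. It lies left or right of the spill tray
- holder_floor (a point): floor centre of the round black open cup (filter holder) on the fixed blue pump unit, left or right of the spill tray. Cup: 52 mm inside, 64 mm outside, 20 mm deep, floor 35 mm and rim 55 mm above the bench. Unit's x: from cup to control panel (face 80 mm away, top 85 mm above the bench); unit reaches 60 mm to -x, 130 mm to +x, 75 mm to each side
- beaker: loose empty glass beaker, 56 mm in diameter, 70 mm tall, on the bench beyond the spill tray; a bystander. Origin: centre of its underside
Things that resemble listed ones, but are neither listed nor needed, are in the scene too. Of the things that look like the filter, the largest one is meant.

How it is judged:
By the outcome, as a careful person would: the job done as asked, in the order asked, and still so for the second after the job is handed in, with the robot touching nothing.
It also fails if it takes over 115 s, if anything falls off the work surface, if the arm or the gripper's body presses on something with over 40 N, if the wrist force passes 120 N, or if a joint passes its speed limit or range.

## Working session

There is one attempt and no reset: what is moved stays moved. The work goes in short steps, Python scripts to look and compute and a tool call to move; the robot and the scene stay as the last step left them, time stands still between calls to the robot, and variables do not carry over. Pictures are saved under pics/ and viewed, at most 14 in all, crops included, and the job is handed in when it is done.

Besides the shell and the picture viewer there is one more tool, called after "Call:" by a JSON object that holds its "method" and its "body". send_rows: Moves the arm, as the interface text tells. Its arguments: {"type":"object","properties":{"plan":{"type":"array"},"claw":{"type":"number"},"squeeze":{"type":"number"}},"required":["plan"]}

```bash
mkdir -p pics; ls
cat > h.py <<'E'
from bench import *
import numpy as np, cv2, pickle
def snap(n,f):
    d=get_image(n); cv2.imwrite(f'pics/{f}.png',np.array(d['pixels'])[:,:,::-1]); pickle.dump(d,open(f'pics/{f}.pkl','wb')); return d
def ld(f): return pickle.load(open(f'pics/{f}.pkl','rb'))
def K(d): return np.array([[d['fx'],0,d['cx']],[0,d['fy'],d['cy']],[0,0,1.]])
def ray(d,uv):
    p=cv2.undistortPoints(np.array([[uv]],float),K(d),np.array(d['distortion'],float))[0,0]
    R=np.array(d['R']);t=np.array(d['t']); return -R.T@t, R.T@np.array([p[0],p[1],1.])
def atz(d,uv,z):
    c,r=ray(d,uv); return c+r*(z-c[2])/r[2]
def tri(obs):
    A=0;b=0
    for d,uv in obs:
        c,r=ray(d,uv); r=r/np.linalg.norm(r); P=np.eye(3)-np.outer(r,r); A=A+P; b=b+P@c
    return np.linalg.solve(A,b)
def proj(d,X):
    return cv2.projectPoints(np.array(X,float).reshape(-1,1,3),cv2.Rodrigues(np.array(d['R']))[0],np.array(d['t'],float),K(d),np.array(d['distortion'],float))[0][:,0]
E
python3 - <<'E'
from h import *
for n in('scene','top','wrist'):
    d=snap(n,n+'0'); R=np.array(d['R']); print(n,(-R.T@np.array(d['t'])).round(3),R[2].round(2))
o=observe();print(o)
E
```

```text
pics
scene [1.058 0.338 0.584] [-0.55 -0.45 -0.71]
top [0.576 0.008 1.093] [ 0.07 -0.02 -1.  ]
wrist [0.173 0.63  0.384] [ 0.25 -0.1  -0.96]
{'t': 0.15, 'q': array([-1.17488606,  0.32165316, -0.07008044,  1.45140007,  0.02260333,
        1.37081381, -0.0569134 ]), 'dq': array([-1.84232988e-03, -2.42532433e-03,  1.17188425e-05, -3.74056344e-03,
       -3.30551755e-04,  3.40190792e-03, -5.11846974e-04]), 'effort': array([ 4.20864444e-04, -4.91793180e+01, -4.04140698e-01, -3.12881184e+01,
       -6.39658864e-02,  4.03639837e-02,  1.20473746e-04]), 'tool_pos': array([0.24207876, 0.60277979, 0.22170979]), 'tcp_rot': array([-9.56775479e-05,  1.89743847e-01,  9.81833346e-01, -7.37803948e-04]), 'force': array([ 0.88002429, -0.13524024,  0.37953064]), 'moment': array([-0.02400243, -0.02432261, -0.01808937]), 'finger_force': 0.0, 'opening': 1.0015012883097352}
```

View pics/top0.png

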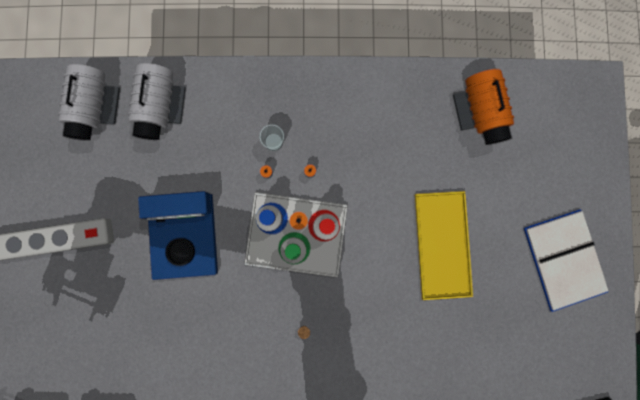

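View pics/scene0.png

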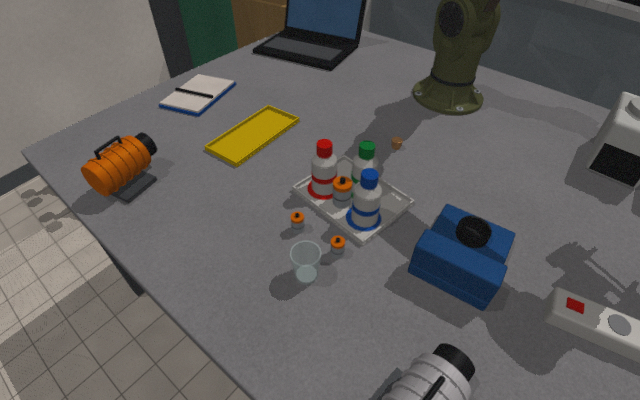

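Filter candidates: top view (298,220), scene (342,187), is the large one standing in the white tray between the bottles. (266,171) and (310,170) in top, which are scene (297,220) and (338,245), are small look-alikes on the bench beyond the tray. (304,333) in top is a small brownish thing. The one in the tray fits the description. I'll confirm it in an enlarged crop and take coarse positions from both views.

Run:
```python
from h import *
t=ld('top0');s=ld('scene0')
im=cv2.imread('pics/top0.png');sc=cv2.imread('pics/scene0.png')
a=cv2.resize(im[150:290,230:360],None,fx=4,fy=4,interpolation=cv2.INTER_CUBIC)[:560,:400]
a=cv2.resize(im[155:285,240:355],(398,450),interpolation=cv2.INTER_CUBIC); b=cv2.resize(sc[130:290,280:420],(394,450),interpolation=cv2.INTER_CUBIC)
cv2.imwrite('pics/crop0.png',np.hstack([a,b]))
# tops: approx pixel in top, scene
for n,u,v in [('blue',(269,217),(370,175)),('red',(326,226),(324,143)),('green',(293,251),(367,147)),('filt',(298,220),(342,182)),('small1',(266,171),(297,216)),('small2',(310,170),(338,241)),('cuprim',(180,251),(473,232))]:
    print(n,tri([(t,u),(s,v)]).round(3))
for n,us,z in [('yellow',[(417,193),(465,191),(472,296),(424,299)],.015),('white',[(256,193),(347,206),(340,276),(246,264)],.015),('beaker',[(272,137)],.07),('pump',[(150,279),(216,276),(212,215),(148,217)],.035)]:
    print(n,[atz(t,u,z)[:2].round(3).tolist() for u in us])
```

```text
blue [0.601 0.084 0.124]
red [ 0.583 -0.038  0.132]
green [0.53  0.032 0.124]
filt [0.597 0.021 0.067]
small1 [0.727 0.063 0.104]
small2 [ 0.696  0.033 -0.012]
cuprim [0.527 0.29  0.041]
yellow [[0.66, -0.257], [0.665, -0.373], [0.418, -0.384], [0.412, -0.27]]
white [[0.66, 0.122], [0.63, -0.091], [0.467, -0.074], [0.495, 0.144]]
beaker [[0.782, 0.081]]
pump [[0.463, 0.361], [0.47, 0.21], [0.608, 0.22], [0.604, 0.368]]
```

View pics/crop0.png

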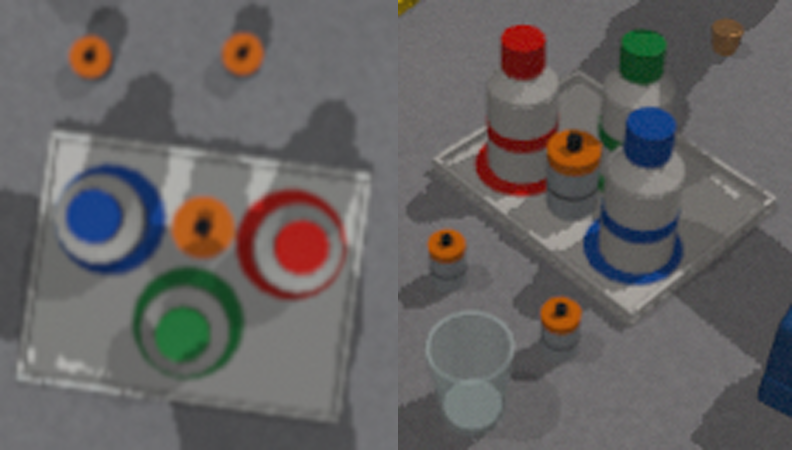

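The crop shows the filter at crop (203,226)/(573,165) between the bottles. It is clearly bigger than the two look-alikes at (90,56) and (243,54), so it is the one meant. Next I move the wrist camera over the tray.

Call:
{"method": "send_rows", "body": {"plan": [{"spin":-0.127},{"spin":-0.127},{"spin":-0.127},{"x":-22,"y":-41,"z":-6},{"x":-22,"y":-41,"z":-6},{"x":-22,"y":-41,"z":-6},{"x":-22,"y":-41,"z":-6},{"x":-22,"y":-41,"z":-6},{"x":-22,"y":-41,"z":-6},{"x":-22,"y":-41,"z":-6}], "claw": 70}}

```text
invalid input
```

Call:
{"method": "send_rows", "body": {"plan": [{"x":-22,"y":-41,"z":-6},{"x":-22,"y":-41,"z":-6},{"x":-22,"y":-41,"z":-6},{"x":-22,"y":-41,"z":-6},{"x":-22,"y":-41,"z":-6},{"x":-22,"y":-41,"z":-6},{"x":0},{"x":0}]}}

```text
invalid input
```

Run:
```python
from h import *
snap('wrist','w1');o=observe();print(o['t'],o['tool_pos'].round(4),o['tcp_rot'].round(3),o['q'].round(2))
```

```text
0.2 [0.2421 0.6029 0.2219] [-0.     0.19   0.982 -0.001] [-1.17  0.32 -0.07  1.45  0.02  1.37 -0.06]
```

View pics/w1.png

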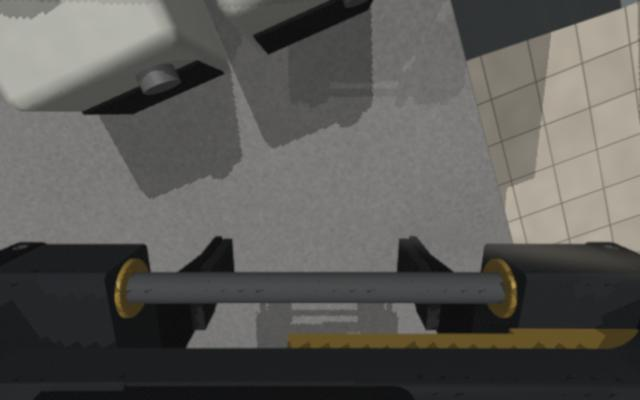

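The wrist view shows the gripper covering the lower half of the image, so the camera sees the robot side of the TCP. The rows may need every key, so I'll send them complete.

Call:
{"method": "send_rows", "body": {"plan": [{"x":0,"y":0,"z":0,"spin":-0.127},{"x":0,"y":0,"z":0,"spin":-0.127},{"x":0,"y":0,"z":0,"spin":-0.127},{"x":-29,"y":-42,"z":-6,"spin":0},{"x":-29,"y":-42,"z":-6,"spin":0},{"x":-29,"y":-42,"z":-6,"spin":0},{"x":-29,"y":-42,"z":-6,"spin":0},{"x":-29,"y":-42,"z":-6,"spin":0},{"x":-29,"y":-42,"z":-6,"spin":0},{"x":-29,"y":-42,"z":-6,"spin":0}], "claw": 70, "squeeze": 25}}

```text
t: 1.45
tool_pos: [0.4457, 0.3075, 0.2647]
tcp_rot: [0.0, 0.0, 1.0, 0.0]
force: [0.5, 0.1, 0.9]
opening: 0.804
finger_force: 0.0
```

Complete rows are accepted. I continue to the view position.

Call:
{"method": "send_rows", "body": {"plan": [{"x":-29,"y":-42,"z":-6,"spin":0},{"x":-29,"y":-42,"z":-6,"spin":0},{"x":-29,"y":-42,"z":-6,"spin":0},{"x":-29,"y":-42,"z":-6,"spin":0},{"x":-29,"y":-42,"z":-6,"spin":0},{"x":-29,"y":-42,"z":-6,"spin":0},{"x":-29,"y":-42,"z":-6,"spin":0},{"x":0,"y":0,"z":0,"spin":0},{"x":0,"y":0,"z":0,"spin":0}]}}

```text
t: 2.58
tool_pos: [0.6475, 0.0156, 0.3061]
tcp_rot: [-0.0, 0.0, 1.0, 0.0]
force: [-0.8, 0.9, -0.5]
opening: 0.805
finger_force: 0.0
```

Run:
```python
from h import *
snap('wrist','w1');o=observe();print(o['t'],o['tool_pos'].round(4),o['tcp_rot'].round(3),o['q'].round(2))
```

```text
2.625 [0.6473 0.0165 0.3062] [-0.    -0.001  1.     0.001] [-0.35  0.3   0.38  1.34 -0.11  1.53  1.58]
```

View pics/w1.png

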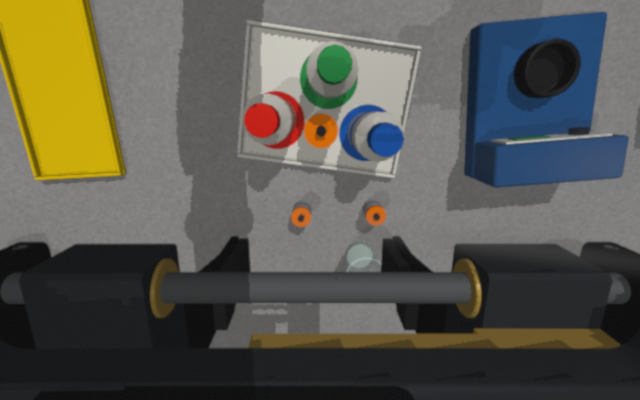

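The wrist view shows green cap (334,64), red (262,121), blue (386,141), filter (320,131), cup (547,67), beaker (360,258), and the yellow tray on the left. I now fit the cap and cup cylinders' silhouettes over all three views, leaving height free.

```bash
cat >> h.py <<'E'
from scipy.optimize import minimize
HUE=dict(blue=[(100,125)],red=[(0,6),(174,180)],green=[(55,85)],orange=[(7,18)],yellow=[(20,33)])
def mask(d,col,seed=None,smin=130,vmin=60):
    rgb=np.array(d['pixels']); hsv=cv2.cvtColor(rgb,cv2.COLOR_RGB2HSV); m=np.zeros(rgb.shape[:2],np.uint8)
    if col=='black': m=((rgb.max(2)<48)*255).astype(np.uint8)
    else:
        for a,b in HUE[col]: m|=cv2.inRange(hsv,(a,smin,vmin),(b,255,255))
    if seed is not None:
        n,l,st,c=cv2.connectedComponentsWithStats(m,connectivity=4)
        k=min(range(1,n),key=lambda i:np.hypot(*(c[i]-seed)) if st[i,4]>8 else 1e9); m=((l==k)*255).astype(np.uint8)
    return m
S=4
def fitcyl(views,r,h,x0,freez=True):  # x0: centre of top face; cylinder h down
    a=np.linspace(0,2*np.pi,40); c=np.c_[np.cos(a)*r,np.sin(a)*r,0*a]
    big=[]
    for d,m in views:
        u=proj(d,[x0])[0].astype(int); x,y=max(u[0]-50,0),max(u[1]-50,0)
        big.append((d,x,y,cv2.resize(m[y:y+100,x:x+100],None,fx=S,fy=S,interpolation=cv2.INTER_LINEAR)>127))
    def cost(p,each=False):
        X=np.array([p[0],p[1],p[2] if freez else x0[2]]); out=[]
        for d,x,y,mb in big:
            q=proj(d,np.vstack([X+c,X+c-[0,0,h]])); q=((q-[x-.5+.5/S,y-.5+.5/S]+0)*S-0.0)
            g=np.zeros(mb.shape,np.uint8); cv2.fillConvexPoly(g,cv2.convexHull((q*16).round().astype(np.int32)),1,shift=4); g=g>0
            out.append(1-(g&mb).sum()/max(1,(g|mb).sum()))
        return out if each else sum(out)
    best=minimize(cost,x0,method='Nelder-Mead',options=dict(initial_simplex=np.array([x0]+[np.array(x0)+np.eye(3)[i]*.01 for i in range(3)]),xatol=1e-4,fatol=1e-4))
    return best.x,np.round(1-np.array(cost(best.x,True)),2)
E
python3 - <<'E'
from h import *
t,s,w=ld('top0'),ld('scene0'),ld('w1')
for n,x0,sd in [('blue',(.60,.084,.13),((269,217),(370,180),(386,141))),('red',(.583,-.038,.13),((326,226),(324,149),(262,121))),('green',(.53,.032,.13),((293,251),(367,150),(334,64)))]:
    v=[(d,mask(d,n,u)) for d,u in zip((t,s,w),sd)]
    for vv in (v,v[:1]+v[2:]): 
        x,i=fitcyl(vv,.017,.028,x0); print(n,x.round(4),i)
v=[(d,mask(d,'black',u)) for d,u in zip((t,w),((180,251),(547,67)))]
print('cup',*fitcyl(v,.032,.02,(.527,.29,.055)))
v=[(d,mask(d,'orange',u)) for d,u in zip((t,w),((298,220),(320,131)))]
print('filt',*fitcyl(v,.020,.002,(.597,.021,.065)))
for d,nm in ((t,'t'),):
    m=mask(d,'yellow'); c=max(cv2.findContours(m,0,2)[0],key=cv2.contourArea)[:,0]
    P=np.array([atz(d,u,.015)[:2] for u in c],np.float32)*1000; print('yel',cv2.minAreaRect(P))
E
```

```text
blue [0.6014 0.0864 0.1302] [0.81 0.84 0.85]
blue [0.6026 0.0911 0.1105] [0.84 0.94]
red [ 0.5822 -0.0395  0.1304] [0.86 0.84 0.9 ]
red [ 0.5822 -0.04    0.1194] [0.87 0.93]
green [0.5302 0.0328 0.1293] [0.78 0.69 0.85]
green [0.5265 0.0348 0.1043] [0.8  0.96]
cup [0.52555511 0.29248668 0.04942058] [0.92 0.96]
filt [0.59554569 0.02173351 0.06072987] [0.9 0.9]
yel ((538.0452880859375, -318.24658203125), (249.70843505859375, 121.62581634521484), 3.1184613704681396)
```

The heights agree: cap tops at 0.130 m, cup rim about 0.05 m, and the yellow tray measures 250 x 121 mm. Red bottle first, at (0.582, -0.040).

Call:
{"method": "send_rows", "body": {"plan": [{"x":33,"y":-28,"z":40,"spin":0},{"x":33,"y":-28,"z":40,"spin":0},{"x":0,"y":0,"z":40,"spin":0},{"x":0,"y":0,"z":40,"spin":0},{"x":0,"y":0,"z":30,"spin":0},{"x":0,"y":0,"z":10,"spin":0},{"x":0,"y":0,"z":0,"spin":0},{"x":0,"y":0,"z":0,"spin":0}]}}

```text
t: 3.62
tool_pos: [0.5828, -0.0407, 0.1082]
tcp_rot: [0.001, 0.0, 1.0, 0.0]
force: [-0.1, 0.5, -0.1]
opening: 0.807
finger_force: 0.0
```

Call:
{"method": "send_rows", "body": {"plan": [{"x":0,"y":0,"z":0,"spin":0},{"x":0,"y":0,"z":0,"spin":0},{"x":0,"y":0,"z":0,"spin":0},{"x":0,"y":0,"z":0,"spin":0}], "claw": 20}}

```text
t: 4.12
tool_pos: [0.5817, -0.041, 0.1066]
tcp_rot: [0.0, 0.0, 1.0, 0.0]
force: [-0.5, 1.8, 0.3]
opening: 0.435
finger_force: 0.4
```

Call:
{"method": "send_rows", "body": {"plan": [{"x":0,"y":0,"z":0,"spin":0},{"x":0,"y":0,"z":0,"spin":0},{"x":0,"y":0,"z":-10,"spin":0},{"x":0,"y":0,"z":-30,"spin":0},{"x":0,"y":-10,"z":-30,"spin":0},{"x":-3,"y":-30,"z":0,"spin":0},{"x":-6,"y":-40,"z":0,"spin":0},{"x":-6,"y":-40,"z":0,"spin":0},{"x":-6,"y":-40,"z":0,"spin":0},{"x":-6,"y":-40,"z":0,"spin":0}]}}

```text
t: 5.38
tool_pos: [0.6084, -0.2424, 0.1767]
tcp_rot: [-0.0, 0.0, 1.0, -0.0]
force: [1.5, 0.1, -2.5]
opening: 0.381
finger_force: 24.9
```

Call:
{"method": "send_rows", "body": {"plan": [{"x":-4,"y":-40,"z":0,"spin":0},{"x":0,"y":-25,"z":0,"spin":0},{"x":0,"y":-9,"z":10,"spin":0},{"x":0,"y":0,"z":30,"spin":0},{"x":0,"y":0,"z":20,"spin":0},{"x":0,"y":0,"z":6,"spin":0},{"x":0,"y":0,"z":3,"spin":0},{"x":0,"y":0,"z":0,"spin":0},{"x":0,"y":0,"z":0,"spin":0}]}}

```text
t: 6.5
tool_pos: [0.6131, -0.3153, 0.1086]
tcp_rot: [0.001, 0.0, 1.0, -0.0]
force: [-0.6, 0.3, -2.7]
opening: 0.387
finger_force: 24.9
```

Call:
{"method": "send_rows", "body": {"plan": [{"x":0,"y":0,"z":2,"spin":0},{"x":0,"y":0,"z":0,"spin":0}]}}

```text
t: 6.75
tool_pos: [0.6131, -0.3154, 0.1066]
tcp_rot: [0.001, 0.0, 1.0, -0.0]
force: [-0.8, -0.4, 1.4]
opening: 0.383
finger_force: 24.9
```

Call:
{"method": "send_rows", "body": {"plan": [{"x":0,"y":0,"z":0,"spin":0},{"x":0,"y":0,"z":0,"spin":0},{"x":0,"y":0,"z":0,"spin":0},{"x":0,"y":0,"z":0,"spin":0},{"x":0,"y":0,"z":-20,"spin":0},{"x":0,"y":0,"z":-40,"spin":0},{"x":0,"y":20,"z":-20,"spin":0},{"x":2,"y":45,"z":0,"spin":0},{"x":2,"y":45,"z":0,"spin":0},{"x":2,"y":45,"z":0,"spin":0}], "claw": 70}}

```text
t: 8.0
tool_pos: [0.6065, -0.1568, 0.1862]
tcp_rot: [0.0, -0.0, 1.0, 0.001]
force: [0.2, 0.5, 0.6]
opening: 0.807
finger_force: 0.0
```

Call:
{"method": "send_rows", "body": {"plan": [{"x":2,"y":45,"z":0,"spin":0},{"x":2,"y":45,"z":0,"spin":0},{"x":2,"y":45,"z":0,"spin":0},{"x":0,"y":45,"z":0,"spin":0},{"x":0,"y":45,"z":0,"spin":0},{"x":0,"y":22,"z":0,"spin":0},{"x":0,"y":0,"z":40,"spin":0},{"x":0,"y":0,"z":30,"spin":0},{"x":0,"y":0,"z":10,"spin":0},{"x":0,"y":0,"z":0,"spin":0}]}}

```text
t: 9.25
tool_pos: [0.6007, 0.0865, 0.1057]
tcp_rot: [-0.0, 0.001, 1.0, -0.0]
force: [-0.5, 0.6, -0.2]
opening: 0.809
finger_force: 0.0
```

Call:
{"method": "send_rows", "body": {"plan": [{"x":0,"y":0,"z":0,"spin":0},{"x":0,"y":0,"z":0,"spin":0},{"x":0,"y":0,"z":0,"spin":0},{"x":0,"y":0,"z":0,"spin":0},{"x":0,"y":0,"z":0,"spin":0},{"x":0,"y":0,"z":0,"spin":0},{"x":0,"y":0,"z":-10,"spin":0},{"x":0,"y":0,"z":-40,"spin":0},{"x":0,"y":0,"z":-50,"spin":0},{"x":0,"y":0,"z":-50,"spin":0}], "claw": 20}}

```text
t: 10.5
tool_pos: [0.6003, 0.0866, 0.2569]
tcp_rot: [-0.0, 0.001, 1.0, -0.0]
force: [1.1, 1.1, -2.7]
opening: 0.385
finger_force: 25.0
```

Call:
{"method": "send_rows", "body": {"plan": [{"x":0,"y":-20,"z":-10,"spin":0},{"x":8,"y":-45,"z":0,"spin":0},{"x":8,"y":-45,"z":0,"spin":0},{"x":8,"y":-45,"z":0,"spin":0},{"x":8,"y":-45,"z":0,"spin":0},{"x":8,"y":-45,"z":0,"spin":0},{"x":8,"y":-45,"z":0,"spin":0},{"x":8,"y":-45,"z":0,"spin":0},{"x":7,"y":-45,"z":0,"spin":0},{"x":0,"y":-24,"z":10,"spin":0}]}}

```text
t: 11.75
tool_pos: [0.5344, -0.3218, 0.2549]
tcp_rot: [-0.001, 0.003, 1.0, -0.001]
force: [-0.1, 0.3, -2.8]
opening: 0.383
finger_force: 25.0
```

Call:
{"method": "send_rows", "body": {"plan": [{"x":0,"y":0,"z":40,"spin":0},{"x":0,"y":0,"z":45,"spin":0},{"x":0,"y":0,"z":40,"spin":0},{"x":0,"y":0,"z":18,"spin":0},{"x":0,"y":0,"z":4,"spin":0},{"x":0,"y":0,"z":2,"spin":0},{"x":0,"y":0,"z":0,"spin":0},{"x":0,"y":0,"z":0,"spin":0}]}}

```text
t: 12.75
tool_pos: [0.5381, -0.3173, 0.1077]
tcp_rot: [0.001, 0.0, 1.0, -0.0]
force: [-0.3, 0.3, -2.5]
opening: 0.384
finger_force: 25.0
```

Call:
{"method": "send_rows", "body": {"plan": [{"x":0,"y":0,"z":1.5,"spin":0},{"x":0,"y":0,"z":0,"spin":0}]}}

```text
t: 13.0
tool_pos: [0.538, -0.3171, 0.1057]
tcp_rot: [0.001, 0.0, 1.0, -0.0]
force: [-0.0, -0.2, 1.1]
opening: 0.384
finger_force: 25.0
```

Call:
{"method": "send_rows", "body": {"plan": [{"x":0,"y":0,"z":0,"spin":0},{"x":0,"y":0,"z":0,"spin":0},{"x":0,"y":0,"z":0,"spin":0},{"x":0,"y":0,"z":0,"spin":0},{"x":0,"y":0,"z":-20,"spin":0},{"x":0,"y":0,"z":-40,"spin":0},{"x":0,"y":20,"z":-20,"spin":0},{"x":2,"y":45,"z":0,"spin":0},{"x":2,"y":45,"z":0,"spin":0},{"x":2,"y":45,"z":0,"spin":0}], "claw": 70}}

```text
t: 14.25
tool_pos: [0.5319, -0.161, 0.1868]
tcp_rot: [0.001, 0.001, 1.0, -0.0]
force: [0.5, 0.6, 0.8]
opening: 0.806
finger_force: 0.0
```

Call:
{"method": "send_rows", "body": {"plan": [{"x":2,"y":45,"z":0,"spin":0},{"x":0,"y":45,"z":0,"spin":0},{"x":0,"y":45,"z":0,"spin":0},{"x":0,"y":40,"z":0,"spin":0},{"x":0,"y":20,"z":0,"spin":0},{"x":0,"y":0,"z":40,"spin":0},{"x":0,"y":0,"z":30,"spin":0},{"x":0,"y":0,"z":10,"spin":0},{"x":0,"y":0,"z":0,"spin":0}]}}

```text
t: 15.38
tool_pos: [0.5301, 0.0328, 0.1058]
tcp_rot: [0.0, 0.001, 1.0, 0.0]
force: [-0.3, -0.1, -0.3]
opening: 0.801
finger_force: 0.0
```

Call:
{"method": "send_rows", "body": {"plan": [{"x":0,"y":0,"z":0,"spin":0},{"x":0,"y":0,"z":0,"spin":0},{"x":0,"y":0,"z":0,"spin":0},{"x":0,"y":0,"z":0,"spin":0},{"x":0,"y":0,"z":0,"spin":0},{"x":0,"y":0,"z":0,"spin":0},{"x":0,"y":0,"z":-10,"spin":0},{"x":0,"y":0,"z":-30,"spin":0},{"x":7,"y":-20,"z":-30,"spin":0},{"x":20,"y":-40,"z":0,"spin":0}], "claw": 20}}

```text
t: 16.62
tool_pos: [0.5049, -0.0262, 0.1779]
tcp_rot: [0.003, -0.001, 1.0, 0.0]
force: [1.5, -0.6, -2.0]
opening: 0.382
finger_force: 25.0
```

Call:
{"method": "send_rows", "body": {"plan": [{"x":20,"y":-40,"z":0,"spin":0},{"x":20,"y":-40,"z":0,"spin":0},{"x":0,"y":-45,"z":0,"spin":0},{"x":0,"y":-45,"z":0,"spin":0},{"x":0,"y":-45,"z":0,"spin":0},{"x":0,"y":-45,"z":0,"spin":0},{"x":0,"y":-35,"z":0,"spin":0},{"x":0,"y":0,"z":10,"spin":0},{"x":0,"y":0,"z":0,"spin":0},{"x":0,"y":0,"z":0,"spin":0}]}}

```text
t: 17.88
tool_pos: [0.4629, -0.3205, 0.165]
tcp_rot: [-0.0, -0.001, 1.0, 0.001]
force: [1.0, 0.0, -2.6]
opening: 0.387
finger_force: 25.0
```

Call:
{"method": "send_rows", "body": {"plan": [{"x":0,"y":0,"z":30,"spin":0},{"x":0,"y":0,"z":20,"spin":0},{"x":0,"y":0,"z":7,"spin":0},{"x":0,"y":0,"z":3,"spin":0},{"x":0,"y":0,"z":0,"spin":0},{"x":0,"y":0,"z":0,"spin":0}]}}

```text
t: 18.62
tool_pos: [0.463, -0.3222, 0.1058]
tcp_rot: [0.001, 0.0, 1.0, -0.0]
force: [-0.5, 0.0, -2.2]
opening: 0.382
finger_force: 25.0
```

Call:
{"method": "send_rows", "body": {"plan": [{"x":0,"y":0,"z":1,"spin":0},{"x":0,"y":0,"z":0,"spin":0}]}}

```text
t: 18.88
tool_pos: [0.4632, -0.3223, 0.1052]
tcp_rot: [0.001, 0.0, 1.0, -0.0]
force: [-0.7, 1.3, 4.6]
opening: 0.382
finger_force: 25.0
```

Call:
{"method": "send_rows", "body": {"plan": [{"x":0,"y":0,"z":0,"spin":0},{"x":0,"y":0,"z":0,"spin":0},{"x":0,"y":0,"z":0,"spin":0},{"x":0,"y":0,"z":0,"spin":0},{"x":0,"y":0,"z":-20,"spin":0},{"x":0,"y":0,"z":-45,"spin":0},{"x":-10,"y":20,"z":-30,"spin":0},{"x":-20,"y":40,"z":-15,"spin":0},{"x":-20,"y":40,"z":-15,"spin":0},{"x":-20,"y":40,"z":-15,"spin":0}], "claw": 70}}

```text
t: 20.12
tool_pos: [0.5331, -0.1808, 0.2447]
tcp_rot: [0.0, 0.001, 1.0, 0.0]
force: [0.5, -0.4, 0.3]
opening: 0.802
finger_force: 0.0
```

Call:
{"method": "send_rows", "body": {"plan": [{"x":-20,"y":40,"z":-15,"spin":0},{"x":-20,"y":40,"z":-15,"spin":0},{"x":-20,"y":40,"z":-15,"spin":0},{"x":-20,"y":40,"z":-15,"spin":0},{"x":-20,"y":40,"z":0,"spin":0},{"x":-15,"y":0,"z":0,"spin":0},{"x":0,"y":0,"z":0,"spin":0},{"x":0,"y":0,"z":0,"spin":0}]}}

```text
t: 21.12
tool_pos: [0.6473, 0.0167, 0.304]
tcp_rot: [-0.0, 0.001, 1.0, -0.0]
force: [-0.1, 0.1, -0.2]
opening: 0.804
finger_force: 0.0
```

Run:
```python
from h import *
print(observe()['tool_pos'])
w=snap('wrist','w2');t=snap('top','top2');s=snap('scene','scene2')
a=np.array(w['pixels'])[:230,:,::-1];a2=np.hstack([np.array(t['pixels'])[120:320,150:490,::-1],np.array(s['pixels'])[90:290,200:500,::-1]])
cv2.imwrite('pics/c2.png',np.vstack([a,a2]))
for n,h in zip(*['blue red green'.split(),range(3)]):
    for d,z0 in ((w,'w'),(t,'t')):
        m=mask(d,n,smin=100,vmin=40); c=[c for c in cv2.findContours(m,0,2)[0] if 150<cv2.contourArea(c)]
        for k in c:
            P=np.array([atz(d,u[0],.005)[:2] for u in k],np.float32)*1000; (x,y),r=cv2.minEnclosingCircle(P)
            if r<60: print(n,z0,round(x,1),round(y,1),round(r,1))
```

```text
[0.64725275 0.01666499 0.30399889]
blue w 601.8 86.1 37.2
blue w 535.3 -340.5 28.6
blue t 534.6 -355.1 21.6
red w 628.1 -406.5 25.0
red w 615.8 -337.8 29.0
red w 584.6 -37.2 37.9
red t 619.0 -350.8 21.3
green w 531.6 32.8 37.0
green w 461.7 -340.4 25.9
green t 449.5 -360.0 20.9
```

View pics/c2.png

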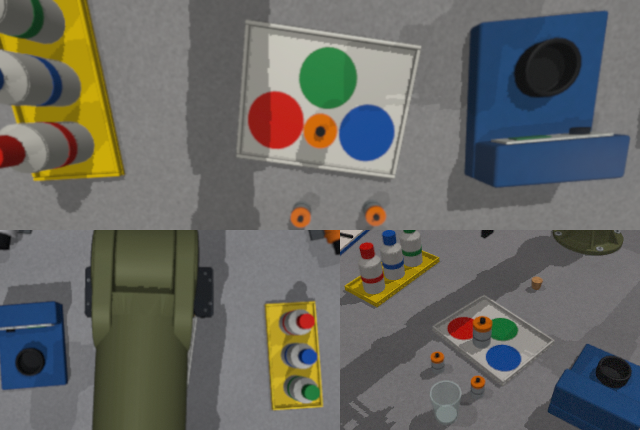

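The bottles stand upright in the yellow tray, with caps at crop lower-left (304,320), (307,356), (310,391). The discs are clear: red (275,120), green (328,78), blue (366,132), with the filter at (320,131). The disc spacing fits the 62 mm geometry. Now refine the filter and the cup.

Run:
```python
from h import *
w,s,t=ld('w2'),ld('scene2'),ld('top0')
for h in (.002,.008,.012):
  v=[(w,mask(w,'orange',(320,131))),(s,mask(s,'orange',(342,187)))]
  print('filt',h,*fitcyl(v,.020,h,(.595,.022,.065)), fitcyl(v[:1],.020,h,(.595,.022,.065),False)[0][:2].round(4))
for th in (48,60):
  v=[(w,mask(w,'black',(547,67))),(s,mask(s,'black',(473,232))),(t,mask(t,'black',(180,251)))]
  print('cup',*fitcyl(v,.032,.02,(.527,.29,.055)),fitcyl(v[:1],.032,.02,(.527,.29,.055),False)[0][:2],fitcyl(v[2:],.032,.02,(.527,.29,.055),False)[0][:2]);break
```

```text
filt 0.002 [0.59553661 0.02157856 0.06190155] [0.91 0.67] [0.5952 0.0217]
filt 0.008 [0.59556355 0.02129813 0.06407167] [0.9  0.78] [0.5952 0.0217]
filt 0.012 [0.5954386  0.02114107 0.06600656] [0.89 0.78] [0.5952 0.0218]
cup [0.52639291 0.28963371 0.05241198] [0.94 0.92 0.92] [0.52668902 0.28911604] [0.52671833 0.29070701]
```

Call:
{"method": "send_rows", "body": {"plan": [{"x":26,"y":2.5,"z":40,"spin":0},{"x":26,"y":2.5,"z":40,"spin":0},{"x":0,"y":0,"z":45,"spin":0},{"x":0,"y":0,"z":45,"spin":0},{"x":0,"y":0,"z":45,"spin":0},{"x":0,"y":0,"z":35,"spin":0},{"x":0,"y":0,"z":15,"spin":0},{"x":0,"y":0,"z":2,"spin":0},{"x":0,"y":0,"z":0,"spin":0},{"x":0,"y":0,"z":0,"spin":0}]}}

```text
t: 22.52
tool_pos: [0.597, 0.023, 0.0387]
tcp_rot: [0.001, 0.0, 1.0, 0.0]
force: [-0.5, -0.1, -0.4]
opening: 0.804
finger_force: 0.0
```

Call:
{"method": "send_rows", "body": {"plan": [{"x":0,"y":0,"z":0,"spin":0},{"x":0,"y":0,"z":0,"spin":0},{"x":0,"y":0,"z":0,"spin":0},{"x":0,"y":0,"z":0,"spin":0},{"x":0,"y":0,"z":0,"spin":0},{"x":0,"y":0,"z":0,"spin":0}], "claw": 20}}

```text
t: 23.28
tool_pos: [0.5958, 0.0227, 0.0371]
tcp_rot: [0.0, 0.0, 1.0, -0.0]
force: [0.0, -0.5, 0.2]
opening: 0.45
finger_force: 25.0
```

Call:
{"method": "send_rows", "body": {"plan": [{"x":0,"y":0,"z":-10,"spin":0},{"x":0,"y":0,"z":-40,"spin":0},{"x":0,"y":0,"z":-40,"spin":0},{"x":10,"y":30,"z":0,"spin":0},{"x":15,"y":45,"z":0,"spin":0},{"x":15,"y":45,"z":0,"spin":0},{"x":15,"y":45,"z":0,"spin":0},{"x":14,"y":45,"z":0,"spin":0},{"x":0,"y":40,"z":0,"spin":0},{"x":0,"y":17,"z":0,"spin":0}]}}

```text
t: 24.52
tool_pos: [0.526, 0.293, 0.1273]
tcp_rot: [-0.0, -0.002, 1.0, 0.0]
force: [0.1, -0.4, -1.9]
opening: 0.451
finger_force: 25.0
```

Call:
{"method": "send_rows", "body": {"plan": [{"x":0,"y":0,"z":15,"spin":0},{"x":0,"y":0,"z":15,"spin":0},{"x":0,"y":0,"z":0,"spin":0},{"x":0,"y":0,"z":0,"spin":0}]}}

```text
t: 25.02
tool_pos: [0.5274, 0.2887, 0.097]
tcp_rot: [-0.0, 0.001, 1.0, -0.0]
force: [0.1, 0.3, -1.8]
opening: 0.452
finger_force: 25.0
```

Run:
```python
from h import *
print(observe()['tool_pos'])
s=snap('scene','scene3');t=snap('top','top3');w=snap('wrist','w3')
f=lambda d,y,x,h,v:cv2.resize(np.array(d['pixels'])[y:y+h,x:x+v,::-1],(400,280))
cv2.imwrite('pics/c3.png',np.hstack([f(s,170,400,105,150),f(w,130,220,140,200)]))
```

```text
[0.52738453 0.28869799 0.09697088]
```

View pics/c3.png

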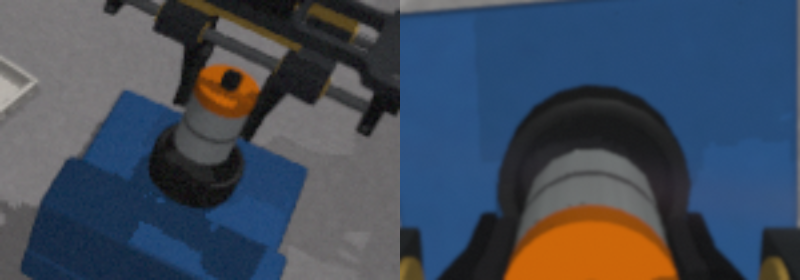

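The filter hangs centred over the cup: crop-left filter (215,130) over cup (197,170), and crop-right filter base midway in the rim. I lower it gently.

Call:
{"method": "send_rows", "body": {"plan": [{"x":0,"y":0,"z":8,"spin":0},{"x":0,"y":0,"z":8,"spin":0},{"x":0,"y":0,"z":7,"spin":0},{"x":0,"y":0,"z":4,"spin":0},{"x":0,"y":0,"z":2,"spin":0},{"x":0,"y":0,"z":0,"spin":0},{"x":0,"y":0,"z":0,"spin":0}]}}

```text
t: 26.05
tool_pos: [0.5272, 0.2901, 0.0683]
tcp_rot: [0.0, 0.0, 1.0, 0.0]
force: [-0.3, -0.6, -0.9]
opening: 0.452
finger_force: 25.0
```

Call:
{"method": "send_rows", "body": {"plan": [{"x":0,"y":0,"z":1,"spin":0},{"x":0,"y":0,"z":0.5,"spin":0},{"x":0,"y":0,"z":0,"spin":0}]}}

```text
t: 26.42
tool_pos: [0.5272, 0.2901, 0.0671]
tcp_rot: [0.0, 0.0, 1.0, 0.0]
force: [-0.2, -0.9, 1.2]
opening: 0.455
finger_force: 25.0
```

Call:
{"method": "send_rows", "body": {"plan": [{"x":0,"y":0,"z":0,"spin":0},{"x":0,"y":0,"z":0,"spin":0},{"x":0,"y":0,"z":0,"spin":0},{"x":0,"y":0,"z":-10,"spin":0},{"x":0,"y":0,"z":-40,"spin":0},{"x":0,"y":0,"z":-45,"spin":0},{"x":0,"y":-20,"z":-25,"spin":0},{"x":-7,"y":-45,"z":0,"spin":0},{"x":-7,"y":-45,"z":0,"spin":0},{"x":-7,"y":-45,"z":0,"spin":0}], "claw": 70}}

```text
t: 27.68
tool_pos: [0.5482, 0.1336, 0.1876]
tcp_rot: [0.001, 0.0, 1.0, 0.0]
force: [0.5, -0.7, 0.6]
opening: 0.804
finger_force: 0.0
```

Call:
{"method": "send_rows", "body": {"plan": [{"x":-7,"y":-45,"z":0,"spin":0},{"x":-7,"y":-45,"z":0,"spin":0},{"x":-7,"y":-45,"z":0,"spin":0},{"x":-7,"y":-45,"z":0,"spin":0},{"x":-7,"y":-45,"z":0,"spin":0},{"x":-7,"y":-45,"z":0,"spin":0},{"x":-7,"y":-45,"z":0,"spin":0},{"x":-7,"y":-45,"z":0,"spin":0},{"x":-7,"y":-45,"z":0,"spin":0},{"x":-2,"y":-45,"z":0,"spin":0}]}}

```text
t: 28.92
tool_pos: [0.6132, -0.3161, 0.1872]
tcp_rot: [0.0, -0.0, 1.0, 0.0]
force: [0.0, 0.7, -0.9]
opening: 0.806
finger_force: 0.0
```

Run:
```python
from h import *
print(observe()['tool_pos'])
s=snap('scene','scene4');t=snap('top','top4')
f=lambda d,y,x,h,v:cv2.resize(np.array(d['pixels'])[y:y+h,x:x+v,::-1],(380,300))
cv2.imwrite('pics/c4.png',np.hstack([f(s,190,400,120,150),f(t,180,120,105,130)]))
v=[(s,mask(s,'orange',(490,190))),(t,mask(t,'orange',(180,250)))]
print(fitcyl(v,.020,.01,(.527,.29,.095)))
for n,x0 in (('red',(.613,-.315,.131)),('blue',(.538,-.318,.131)),('green',(.463,-.322,.131))):
    print(n,*fitcyl([(s,mask(s,n,proj(s,[x0])[0]+[0,5]))],.017,.028,x0,False))
```

```text
[ 0.61317566 -0.31610999  0.18722658]
(array([0.52776018, 0.28882677, 0.09577534]), array([0.81, 0.84]))
red [ 0.61334038 -0.31861133  0.13464138] [0.86]
blue [ 0.53788119 -0.32142967  0.12135665] [0.81]
green [ 0.46190632 -0.32635134  0.13098954] [0.78]
```

View pics/c4.png

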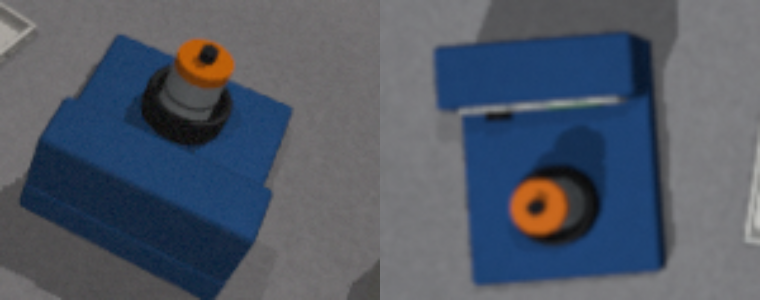

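The filter sits upright and fully down in the cup. Its orange end is at crop (203,65)/(538,207), and the fit gives its top at 0.096 m against the expected 0.095 m. Now I return red.

Call:
{"method": "send_rows", "body": {"plan": [{"x":0,"y":0,"z":40,"spin":0},{"x":0,"y":0,"z":30,"spin":0},{"x":0,"y":0,"z":10,"spin":0},{"x":0,"y":0,"z":1,"spin":0},{"x":0,"y":0,"z":0,"spin":0}]}}

```text
t: 29.65
tool_pos: [0.6134, -0.3154, 0.1073]
tcp_rot: [0.001, 0.0, 1.0, -0.0]
force: [1.1, -0.2, -0.4]
opening: 0.806
finger_force: 0.0
```

Call:
{"method": "send_rows", "body": {"plan": [{"x":0,"y":0,"z":0,"spin":0},{"x":0,"y":0,"z":0,"spin":0},{"x":0,"y":0,"z":0,"spin":0},{"x":0,"y":0,"z":0,"spin":0},{"x":0,"y":0,"z":0,"spin":0},{"x":0,"y":0,"z":0,"spin":0},{"x":0,"y":0,"z":-10,"spin":0},{"x":0,"y":0,"z":-30,"spin":0},{"x":0,"y":10,"z":-30,"spin":0},{"x":4,"y":30,"z":0,"spin":0}], "claw": 20}}

```text
t: 30.9
tool_pos: [0.6091, -0.2786, 0.1791]
tcp_rot: [0.002, 0.002, 1.0, -0.002]
force: [1.1, -0.1, -3.1]
opening: 0.386
finger_force: 25.0
```

Call:
{"method": "send_rows", "body": {"plan": [{"x":5,"y":45,"z":0,"spin":0},{"x":5,"y":45,"z":0,"spin":0},{"x":5,"y":45,"z":0,"spin":0},{"x":5,"y":45,"z":0,"spin":0},{"x":4,"y":40,"z":0,"spin":0},{"x":0,"y":19,"z":10,"spin":0},{"x":0,"y":0,"z":30,"spin":0},{"x":0,"y":0,"z":20,"spin":0},{"x":0,"y":0,"z":0,"spin":0},{"x":0,"y":0,"z":0,"spin":0}]}}

```text
t: 32.15
tool_pos: [0.5853, -0.0371, 0.1162]
tcp_rot: [0.001, 0.001, 1.0, -0.0]
force: [-0.5, 0.5, -2.1]
opening: 0.385
finger_force: 25.0
```

Call:
{"method": "send_rows", "body": {"plan": [{"x":0,"y":0,"z":5,"spin":0},{"x":0,"y":0,"z":3,"spin":0},{"x":0,"y":0,"z":2,"spin":0},{"x":0,"y":0,"z":0,"spin":0},{"x":0,"y":0,"z":0,"spin":0}]}}

```text
t: 32.78
tool_pos: [0.5847, -0.0361, 0.1056]
tcp_rot: [0.0, 0.0, 1.0, 0.0]
force: [-0.9, 0.6, -3.4]
opening: 0.382
finger_force: 25.0
```

Call:
{"method": "send_rows", "body": {"plan": [{"x":0,"y":0,"z":1,"spin":0},{"x":0,"y":0,"z":0,"spin":0}]}}

```text
t: 33.02
tool_pos: [0.5853, -0.036, 0.1054]
tcp_rot: [0.001, 0.0, 1.0, 0.0]
force: [-1.3, 0.2, 4.8]
opening: 0.383
finger_force: 25.0
```

Red is in contact with the floor, so I release it and go to blue.

Call:
{"method": "send_rows", "body": {"plan": [{"x":0,"y":0,"z":0,"spin":0},{"x":0,"y":0,"z":0,"spin":0},{"x":0,"y":0,"z":0,"spin":0},{"x":0,"y":0,"z":0,"spin":0},{"x":0,"y":0,"z":-20,"spin":0},{"x":0,"y":0,"z":-40,"spin":0},{"x":0,"y":-20,"z":-20,"spin":0},{"x":8,"y":-45,"z":0,"spin":0},{"x":8,"y":-45,"z":0,"spin":0},{"x":8,"y":-45,"z":0,"spin":0}], "claw": 70}}

```text
t: 34.28
tool_pos: [0.5608, -0.1925, 0.1864]
tcp_rot: [0.001, 0.0, 1.0, -0.0]
force: [0.5, -0.1, 0.4]
opening: 0.803
finger_force: 0.0
```

Call:
{"method": "send_rows", "body": {"plan": [{"x":8,"y":-45,"z":0,"spin":0},{"x":8,"y":-45,"z":0,"spin":0},{"x":7,"y":-36,"z":0,"spin":0},{"x":0,"y":0,"z":0,"spin":0},{"x":0,"y":0,"z":40,"spin":0},{"x":0,"y":0,"z":30,"spin":0},{"x":0,"y":0,"z":9,"spin":0},{"x":0,"y":0,"z":0,"spin":0},{"x":0,"y":0,"z":0,"spin":0}]}}

```text
t: 35.4
tool_pos: [0.5386, -0.3173, 0.1073]
tcp_rot: [0.001, 0.0, 1.0, -0.0]
force: [-0.1, 0.7, 0.5]
opening: 0.804
finger_force: 0.0
```

Call:
{"method": "send_rows", "body": {"plan": [{"x":0,"y":0,"z":0,"spin":0},{"x":0,"y":0,"z":0,"spin":0},{"x":0,"y":0,"z":0,"spin":0},{"x":0,"y":0,"z":0,"spin":0},{"x":0,"y":0,"z":0,"spin":0},{"x":0,"y":0,"z":0,"spin":0},{"x":0,"y":0,"z":-10,"spin":0},{"x":0,"y":0,"z":-40,"spin":0},{"x":0,"y":0,"z":-50,"spin":0},{"x":0,"y":0,"z":-50,"spin":0}], "claw": 20}}

```text
t: 36.65
tool_pos: [0.537, -0.3169, 0.2571]
tcp_rot: [-0.0, 0.001, 1.0, 0.0]
force: [0.2, -0.2, -2.5]
opening: 0.385
finger_force: 25.0
```

Call:
{"method": "send_rows", "body": {"plan": [{"x":-3.5,"y":20,"z":0,"spin":0},{"x":-8,"y":45,"z":0,"spin":0},{"x":-8,"y":45,"z":0,"spin":0},{"x":-8,"y":45,"z":0,"spin":0},{"x":-8,"y":45,"z":0,"spin":0},{"x":-8,"y":45,"z":0,"spin":0},{"x":-8,"y":45,"z":0,"spin":0},{"x":-8,"y":45,"z":0,"spin":0},{"x":-4,"y":45,"z":0,"spin":0},{"x":0,"y":23,"z":0,"spin":0}]}}

```text
t: 37.9
tool_pos: [0.6009, 0.0896, 0.2553]
tcp_rot: [-0.0, -0.001, 1.0, 0.0]
force: [-0.1, -0.2, -3.5]
opening: 0.383
finger_force: 25.0
```

Call:
{"method": "send_rows", "body": {"plan": [{"x":0,"y":0,"z":0,"spin":0},{"x":0,"y":0,"z":40,"spin":0},{"x":0,"y":0,"z":45,"spin":0},{"x":0,"y":0,"z":40,"spin":0},{"x":0,"y":0,"z":18,"spin":0},{"x":0,"y":0,"z":4,"spin":0},{"x":0,"y":0,"z":2,"spin":0},{"x":0,"y":0,"z":0,"spin":0},{"x":0,"y":0,"z":0,"spin":0}]}}

```text
t: 39.02
tool_pos: [0.602, 0.0861, 0.1077]
tcp_rot: [0.001, 0.0, 1.0, 0.0]
force: [-0.1, 0.6, -1.8]
opening: 0.382
finger_force: 25.0
```

Call:
{"method": "send_rows", "body": {"plan": [{"x":0,"y":0,"z":1.5,"spin":0},{"x":0,"y":0,"z":0,"spin":0},{"x":0,"y":0,"z":0,"spin":0}]}}

```text
t: 39.4
tool_pos: [0.6017, 0.0861, 0.1055]
tcp_rot: [0.001, 0.0, 1.0, 0.0]
force: [1.1, 0.7, -0.9]
opening: 0.386
finger_force: 25.0
```

Call:
{"method": "send_rows", "body": {"plan": [{"x":0,"y":0,"z":0.7,"spin":0},{"x":0,"y":0,"z":0,"spin":0}]}}

```text
t: 39.65
tool_pos: [0.6019, 0.0862, 0.1055]
tcp_rot: [0.001, 0.0, 1.0, 0.0]
force: [-0.9, -0.2, 5.8]
opening: 0.388
finger_force: 25.0
```

Call:
{"method": "send_rows", "body": {"plan": [{"x":0,"y":0,"z":0,"spin":0},{"x":0,"y":0,"z":0,"spin":0},{"x":0,"y":0,"z":0,"spin":0},{"x":0,"y":0,"z":0,"spin":0},{"x":0,"y":0,"z":-20,"spin":0},{"x":0,"y":0,"z":-40,"spin":0},{"x":4,"y":-20,"z":-20,"spin":0},{"x":15,"y":-45,"z":0,"spin":0},{"x":15,"y":-45,"z":0,"spin":0},{"x":15,"y":-45,"z":0,"spin":0}], "claw": 70}}

```text
t: 40.9
tool_pos: [0.551, -0.0723, 0.185]
tcp_rot: [0.0, 0.001, 1.0, -0.0]
force: [0.3, 0.5, 0.6]
opening: 0.802
finger_force: 0.0
```

Call:
{"method": "send_rows", "body": {"plan": [{"x":15,"y":-45,"z":0,"spin":0},{"x":15,"y":-45,"z":0,"spin":0},{"x":15,"y":-45,"z":0,"spin":0},{"x":15,"y":-45,"z":0,"spin":0},{"x":15,"y":-45,"z":0,"spin":0},{"x":15,"y":-28,"z":0,"spin":0},{"x":0,"y":0,"z":0,"spin":0},{"x":0,"y":0,"z":0,"spin":0}]}}

```text
t: 41.9
tool_pos: [0.4618, -0.3217, 0.1845]
tcp_rot: [0.0, 0.001, 1.0, 0.0]
force: [0.5, 0.2, -0.1]
opening: 0.803
finger_force: 0.0
```

Call:
{"method": "send_rows", "body": {"plan": [{"x":0,"y":0,"z":40,"spin":0},{"x":0,"y":0,"z":30,"spin":0},{"x":0,"y":0,"z":8,"spin":0},{"x":0,"y":0,"z":0,"spin":0},{"x":0,"y":0,"z":0,"spin":0}]}}

```text
t: 42.52
tool_pos: [0.463, -0.3223, 0.1077]
tcp_rot: [0.001, 0.0, 1.0, -0.0]
force: [0.1, -0.4, 0.1]
opening: 0.806
finger_force: 0.0
```

Call:
{"method": "send_rows", "body": {"plan": [{"x":0,"y":0,"z":0,"spin":0},{"x":0,"y":0,"z":0,"spin":0},{"x":0,"y":0,"z":0,"spin":0},{"x":0,"y":0,"z":0,"spin":0},{"x":0,"y":0,"z":0,"spin":0},{"x":0,"y":0,"z":0,"spin":0},{"x":0,"y":0,"z":-10,"spin":0},{"x":0,"y":0,"z":-40,"spin":0},{"x":0,"y":0,"z":-50,"spin":0},{"x":0,"y":0,"z":-50,"spin":0}], "claw": 20}}

```text
t: 43.78
tool_pos: [0.4615, -0.3219, 0.2581]
tcp_rot: [-0.0, 0.001, 1.0, 0.0]
force: [1.9, -0.3, -1.8]
opening: 0.386
finger_force: 25.0
```

Call:
{"method": "send_rows", "body": {"plan": [{"x":-5,"y":20,"z":0,"spin":0},{"x":-10,"y":45,"z":0,"spin":0},{"x":-10,"y":45,"z":0,"spin":0},{"x":-10,"y":45,"z":0,"spin":0},{"x":-10,"y":45,"z":0,"spin":0},{"x":-10,"y":45,"z":0,"spin":0},{"x":-10,"y":45,"z":0,"spin":0},{"x":-4,"y":40,"z":0,"spin":0},{"x":0,"y":24.5,"z":0,"spin":0},{"x":0,"y":0,"z":0,"spin":0}]}}

```text
t: 45.02
tool_pos: [0.531, 0.0349, 0.2563]
tcp_rot: [-0.0, -0.002, 1.0, 0.0]
force: [-0.2, -0.2, -2.2]
opening: 0.383
finger_force: 25.0
```

Call:
{"method": "send_rows", "body": {"plan": [{"x":0,"y":0,"z":40,"spin":0},{"x":0,"y":0,"z":45,"spin":0},{"x":0,"y":0,"z":40,"spin":0},{"x":0,"y":0,"z":18,"spin":0},{"x":0,"y":0,"z":4,"spin":0},{"x":0,"y":0,"z":2,"spin":0},{"x":0,"y":0,"z":0,"spin":0},{"x":0,"y":0,"z":0,"spin":0}]}}

```text
t: 46.02
tool_pos: [0.532, 0.0326, 0.1084]
tcp_rot: [0.001, 0.0, 1.0, 0.0]
force: [0.2, 0.3, -1.4]
opening: 0.384
finger_force: 25.0
```

Call:
{"method": "send_rows", "body": {"plan": [{"x":0,"y":0,"z":1.5,"spin":0},{"x":0,"y":0,"z":0.5,"spin":0},{"x":0,"y":0,"z":0,"spin":0},{"x":0,"y":0,"z":0,"spin":0}]}}

```text
t: 46.52
tool_pos: [0.5319, 0.0327, 0.1063]
tcp_rot: [0.001, 0.0, 1.0, 0.0]
force: [-1.6, -0.3, 6.0]
opening: 0.382
finger_force: 25.0
```

Contact again, so I release, retreat upward to the view position and check.

Call:
{"method": "send_rows", "body": {"plan": [{"x":0,"y":0,"z":0,"spin":0},{"x":0,"y":0,"z":0,"spin":0},{"x":0,"y":0,"z":0,"spin":0},{"x":0,"y":0,"z":0,"spin":0},{"x":0,"y":0,"z":-20,"spin":0},{"x":0,"y":0,"z":-45,"spin":0},{"x":0,"y":0,"z":-45,"spin":0},{"x":0,"y":0,"z":-45,"spin":0},{"x":-15,"y":0,"z":-40,"spin":0},{"x":-35,"y":0,"z":0,"spin":0}], "claw": 70}}

```text
t: 47.78
tool_pos: [0.5832, 0.0326, 0.3052]
tcp_rot: [0.004, -0.0, 1.0, 0.001]
force: [0.5, -0.1, -0.3]
opening: 0.805
finger_force: 0.0
```

Call:
{"method": "send_rows", "body": {"plan": [{"x":-35,"y":-5,"z":0,"spin":0},{"x":-30,"y":-10,"z":0,"spin":0},{"x":0,"y":0,"z":0,"spin":0},{"x":0,"y":0,"z":0,"spin":0}]}}

```text
t: 48.28
tool_pos: [0.6458, 0.0175, 0.3]
tcp_rot: [-0.0, 0.0, 1.0, 0.0]
force: [0.2, 0.2, 0.2]
opening: 0.802
finger_force: 0.0
```

Run:
```python
from h import *
o=observe();print(o['t'],o['tool_pos'])
w=snap('wrist','w5');s=snap('scene','scene5')
cv2.imwrite('pics/c5.png',np.vstack([np.array(w['pixels'])[:280,:,::-1],np.array(s['pixels'])[100:340,:,::-1]]))
for n,x0 in (('red',(.585,-.037,.131)),('blue',(.602,.086,.131)),('green',(.5318,.033,.131))):
    v=[(d,mask(d,n,proj(d,[np.array(x0)-[0,0,.012]])[0])) for d in (w,s)]
    x,i=fitcyl(v,.017,.028,x0); print(n,((x-x0)*1000).round(1),i,(fitcyl(v[:1],.017,.028,x0,False)[0][:2]*1000).round(1))
```

```text
48.275 [0.64580061 0.01745352 0.30004142]
red [ 0.6  0.3 -0.8] [0.9  0.88] [585.6 -35.4]
blue [ 0.8 -1.1 -0.9] [0.85 0.83] [602.9  85.6]
green [ 1.2 -1.6 -1. ] [0.86 0.71] [533.6  31.9]
```

View pics/c5.png

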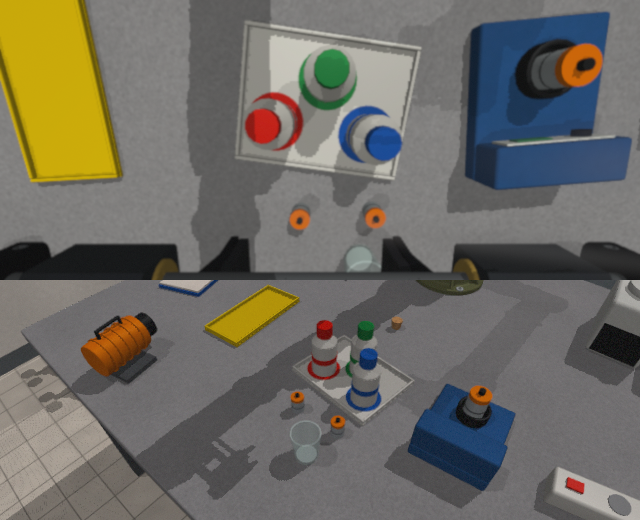

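The bottles stand upright on their matching discs, within about 2 mm: red (264,125), green (330,69), blue (382,142). The filter is in the cup at (560,65), the beaker is untouched, and the gripper is clear.

```bash
python3 -c "
from bench import *
print(close_job())"
```

```text
the job is handed in; nothing more can be done
None
```

The job is done and handed in after about 48 s of robot time: the filter is upright and fully down in the pump's black holder, all three bottles are back upright within about 2 mm of the middle of their matching discs, and the beaker was not touched.

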